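# Clear the apple that jams the egg chute

### The job

An apple is stuck in the narrow mouth of the sloping egg chute and holds back the two eggs behind it. Nudge it gently back from the mouth and up the reject lane on the right, keeping it on the bed, over the yellow spring flap (feel for the sprung pad beyond it), so that it stays there behind the flap when you let go; both eggs must end up in the blue pan in front. Do not bruise the apple or crack the eggs, and leave the petri dishes, the powder cup and the pear standing where they are.

Things in the scene. Friction and masses are not known exactly. Their poses are not given: they have to be found in the camera images.
- chute: Egg chute, fixed to the worktop, 0.37 m long. Origin on the worktop below the middle of the mouth; x points up the chute (away from the pan), y to the left, z up. In front of the mouth (x -152 to -20 mm, y -77 to +77 mm) is the blue pan with a black floor (14 mm above the worktop near the mouth, 5 mm at the front) and walls 36 mm high.
- bed: Sloping aluminium bed of the chute, rising 0.20 rad from the mouth, x -20 to 215 mm. Origin on its surface in the middle of the mouth; x up-slope, y left, z square off it. Walls are 40 mm high. Mouth: at x = 0 between upright orange lips (y +/-30.5 mm, 10 mm thick), open in front to the pan. Egg lane: straight up from the mouth, y -36 to +38 mm.
- lane_start (a point): Start of the reject lane's axis on the bed, 15 mm up-slope of the mouth, under the jammed apple. The axis runs 40 degrees to the right of bed x, bed direction (0.766, -0.643, 0). The lane is 78 mm wide, has a wall along its right side, and on its left side only from 118 mm along the axis.
- lane_mid (a point): Point on the bed on the reject lane's axis, 100 mm along. Near it a catch is clamped, at another, unmeasured place each time: a yellow flap (40 mm wide, 32 long) hinged on the floor at its near end, far tip 11 mm off the bed and anywhere from 88 to 132 mm along the axis. It gives way under the apple pushed over it (a few N) and springs up behind it.
- lane_end (a point): End of the reject lane's axis on the bed, 208 mm along. Clamped together with the flap, 55 mm beyond its tip, is the face of a black rubber pad on a spring (1 N at first, 0.8 N/mm, 7 mm of travel, then rigid). Pushed right up to the pad, the apple is surely caught; if its middle has not passed the flap's tip, it rolls back down.
- apple_center (a point): Centre of the loose apple (red and yellow, roughly a ball of 65 mm, 0.17 kg), too wide for the mouth, in which it lies at first, at about (12, 0, 32) mm of the bed's frame. When it lies caught its centre is about 20 mm beyond the flap's tip along the reject lane. Pushed sideways while still between the lips it wedges; straight back first frees it. It bruises if the fingers press it with more than 15 N.
- apple: The same apple; its frame turns as it rolls, so use the centre.
- white_egg_center (a point): Centre of the white hen's egg, 55 x 43 x 43 mm, lying crosswise in the egg lane against the apple. It rolls down by itself when the way is free. It cracks if the fingers press it with more than 10 N.
- white_egg: The white egg; its frame turns as it rolls.
- brown_egg_center (a point): Centre of the brown hen's egg, 54 x 42 x 42 mm, crosswise in the egg lane behind the white one; same behaviour.
- brown_egg: The brown egg; its frame turns as it rolls.
- petri_dishes: Stack of white petri dishes, 90 mm across, 32 mm high, on the worktop at the right; origin under its centre. To be left alone.
- powder_cup: Cup with red screw lid, 62 mm across, 73 mm high, at the left; origin under its centre. To be left alone.
- pear: Brown pear, 52 mm across, 76 mm high, standing at the left; origin under its centre. To be left alone.
There are look-alikes about, which are no part of the job. Leave any black or green look-alike of the brown_egg alone.

How it is judged:
At the end, for the whole second after the job is handed in: The apple lies still on the bed in the reject lane, held up there by the flap (its centre more than 88 mm up-slope of and 60 mm to the right of the middle of the mouth, 20 to 50 mm off the bed), and both eggs lie at rest inside the blue pan (x of apple_center in the frame of bed above 0.088 m and y of apple_center in the frame of bed below -0.06 m and z of apple_center in the frame of bed between 0.02 and 0.05 m and linear speed of apple below 0.03 m/s and x of white_egg_center in the frame of chute between -0.152 and -0.022 m and y of white_egg_center in the frame of chute between -0.077 and 0.077 m and height (world z) of each of white_egg_center, brown_egg_center below 0.043 m and linear speed of each of white_egg, brown_egg below 0.05 m/s and x of brown_egg_center in the frame of chute between -0.152 and -0.022 m and y of brown_egg_center in the frame of chute between -0.077 and 0.077 m); the robot touches nothing.
It fails at once if the apple pressed with more than 15 N (contact force between any of the fingers, the arm and apple above 15 N).
It fails at once if an egg pressed with more than 10 N (contact force between any of the fingers, the arm and white_egg above 10 N or contact force between any of the fingers, the arm and brown_egg above 10 N).
It fails at once if the apple lifted off the bed (centre more than 60 mm off it) (z of apple_center in the frame of bed above 0.06 m).
It fails at once if petri dishes, powder cup or pear moved more than 15 mm (distance of any of petri_dishes, powder_cup, pear from where it was at the start of the episode above 0.015 m).
It also fails if it takes over 45 s, if anything falls off the work surface, if the arm or the gripper's body presses on something with over 40 N, if the wrist force passes 120 N, or if a joint passes its speed limit or range.

### The arm

A 6-joint arm with a two-finger parallel gripper is mounted at the origin on a cart in front of the work surface, level with it; the furniture and walls round the work are solid. World frame = base frame: x ahead of the robot, y to its left, z up, the work surface at z = 0. Lengths are in m, angles in rad, forces in N, time in s.
With the tool pointing down it reaches from about 0.35 to 0.85 m from the base axis. Payload 8.1 kg.
Tool frame: the origin (TCP) lies on the centre line of the jaws, within the pads' length; the fingertips stand robot.tip_extent ahead of it and the grasp point (between the pads) lies 11 mm behind it (robot.tip_extent is the distance from the TCP to the fingertips, in m); y points along the fingers, z is the direction in which the jaws open and shut, and the axes are right-handed (so a half turn about y gives the same grasp; the last joint's range is limited). The gripper opens to 93 mm and grips with 3 to 60 N. Pads are 15 mm wide; open, the fingers measure 128 mm over their backs; the gripper's body (75 mm by 188 mm) begins 65 mm behind the grasp point.
Start: joints at [-1.318, 0.13, 1.488, -0, 1.523, -0.085], TCP at [0.199, -0.566, 0.227] pointing down, gripper open.
Joint ranges: [-2.96, 2.96], [-0.89, 2.26], [0.02, 2.5], [-1.34, 4.48], [0, 2.73], [-2.66, 2.66]. Speed limits (rad/s): [2.39, 2.39, 2.79, 3.14, 3.14, 3.14].

### API

Orientations are given as a rotation vector (axis times angle).
In Python, from plant import monitor, optics, robot gives the robot as it stands.
- The arm moves only by the shell command python3 -m inch 'ROWS' [OPENING] [FORCE]. ROWS is JSON, a list that holds one entry, the list of rows, each a list of 6 numbers: the shift along the tool's x, y, z in mm, then the turn, a rotation vector about the tool's x, y, z in rad. A call has 1 to 8 rows; each row shifts and turns the commanded pose from where the row before left it, along the tool's axes as they then stand; what a row does not reach is not made up. A row lasts 1/8 s, in which the tool goes at most 62.5 mm and 10.7 degrees, less where a joint would pass 70% of its speed; a pose out of reach is approached as far as the arm can. A call is refused whole if a number of a shift passes 62.5 or a number of a turn 0.188, either way. A call with a gripper value outside its range is refused whole. OPENING is the finger opening in mm, from 0 to 93, set as the call begins (- or left out, the last holds). The fingers move at their own pace and stop on an object; FORCE is the grip in N (left out, the last holds). Time passes only in rows, so rows that do not move let the fingers close. It gives the time, the measured TCP pose, the force and the opening at its end, in the units of the state.
- monitor.read_state(): the state, without advancing time (a new reading comes with each control period).
- optics.read_camera(name): name is "scene" or "side" or "wrist"; returns a dict with "image" (480x640x3 uint8, blue, green, red), "fx", "fy", "cx", "cy" (pixels), "rvec" (rotation vector, rad) and "tvec" (3), from world to camera coordinates, as OpenCV has them. Camera axes: x right, y down, z forward; pixel columns grow to the right and rows downward; lengths in m; the calibration is good to about 2 mm. The wrist camera is an equidistant fisheye: a pixel r from the principal point sees the ray r / f radians off the axis. A picture is of the moment at which its call begins. There is no depth.
- robot.close_job(): hands the job in, once; it reports no verdict.
The state is a dict: "t": time; "q": joint angles; "dq": joint speeds; "joint_torque": joint torques, N m; "tool_pos": TCP position; "orientation": TCP orientation; "force": force on the tool from outside, world axes, zero at the start; "wrist_torque": the same for the moment, N m; "opening": finger opening in m.
Only numpy, scipy, OpenCV 4.12 (cv2) and the standard library are available. Lean on these libraries where they do the work, as an engineer would, in place of code of your own. Each camera call takes 0.05 s, during which the arm holds its last target.

## Working session

There is one attempt and no reset: what is moved stays moved. The work goes in short steps, Python scripts to look and compute and a shell command to move; the robot and the scene stay as the last step left them, time stands still between calls to the robot, and variables do not carry over. Pictures are saved under pics/ and viewed, and the job is handed in when it is done.

```bash
ls; mkdir -p pics
python3 - <<'E'
from plant import monitor, optics, robot
import cv2
print(monitor.read_state()); print(robot.tip_extent)
for n in("scene","side","wrist"):
    c=optics.read_camera(n); cv2.imwrite(f"pics/{n}0.png",c["image"]); print(n,{k:v for k,v in c.items() if k!="image"})
E
```

```text
pics
{'t': 0.0, 'q': array([-1.31839429e+00,  1.31160350e-01,  1.48928817e+00,  3.61460383e-06,
        1.52299709e+00, -8.53827605e-02]), 'dq': array([ 0.0001886 , -0.00145657, -0.00047613,  0.00040163,  0.00234421,
        0.00060541]), 'joint_torque': array([-7.56266381e-04, -5.59842718e+01, -4.91758382e+01,  7.68185430e-02,
        3.56842065e-02, -1.11015415e-04]), 'tool_pos': array([ 0.19873031, -0.56553852,  0.22558304]), 'orientation': array([-0.34771211,  2.04016135, -2.03634276]), 'force': array([1.07505477, 0.37108495, 0.03030799]), 'wrist_torque': array([ 0.01538008, -0.01365052,  0.01125413]), 'opening': 0.0933238789024885}
0.008
scene {'fx': 433.60269361194594, 'fy': 433.60269361194594, 'cx': 316.6394499622032, 'cy': 239.8369418258075, 'rvec': array([ 0.826059  , -2.53038406,  1.14192435]), 'tvec': array([0.48985529, 0.27163421, 0.90098797])}
side {'fx': 557.6023010060695, 'fy': 557.6023010060695, 'cx': 338.31852699924156, 'cy': 234.3913006125317, 'rvec': array([ 0.21207531, -2.80988116,  1.29219808]), 'tvec': array([0.5900709, 0.1157035, 1.2049753])}
wrist {'fx': 371.64829954431775, 'fy': 371.64829954431775, 'cx': 319.3090532579581, 'cy': 238.0166728866475, 'rvec': array([-2.37329813,  1.68147295,  0.23307788]), 'tvec': array([-0.59946579, -0.03168879,  0.391435  ])}
```

View pics/scene0.png

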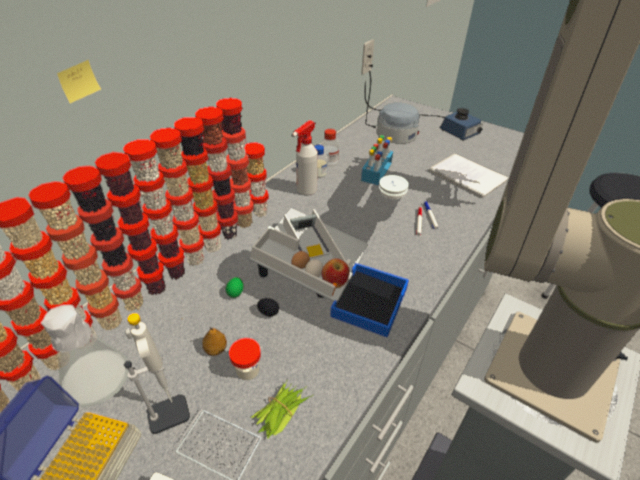

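View pics/side0.png

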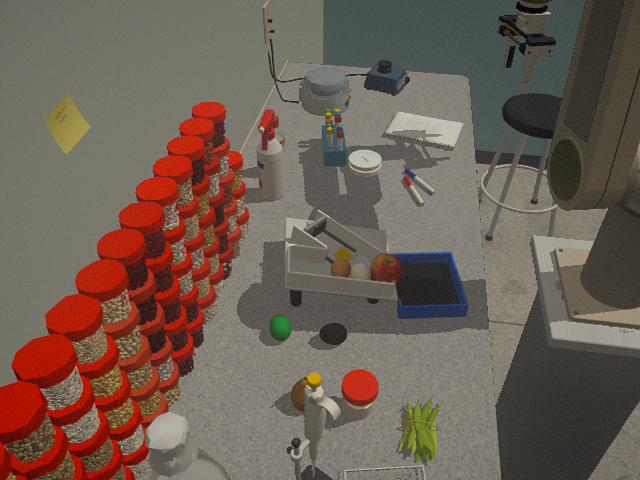

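View pics/wrist0.png

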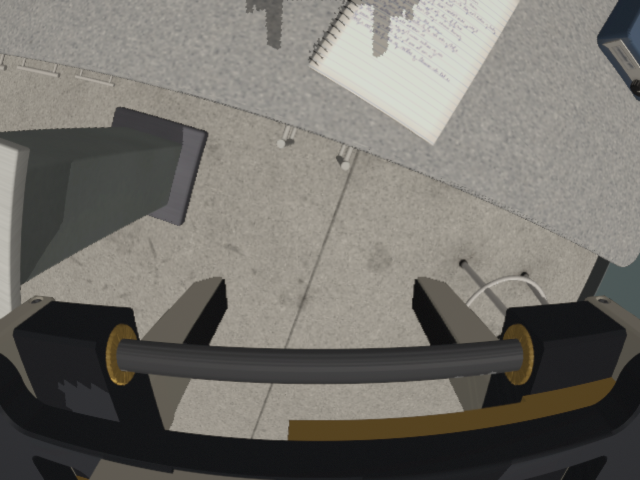

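Run:
```python
import cv2
a=cv2.imread("pics/scene0.png")[190:340,220:420]; b=cv2.imread("pics/side0.png")[195:345,270:470]
cv2.imwrite("pics/crop0.png",cv2.vconcat([cv2.resize(x,(800,600),interpolation=cv2.INTER_CUBIC) for x in (a,)]))
cv2.imwrite("pics/crop1.png",cv2.resize(b,(800,600),interpolation=cv2.INTER_CUBIC))
```

```text
(no output)
```

View pics/crop0.png

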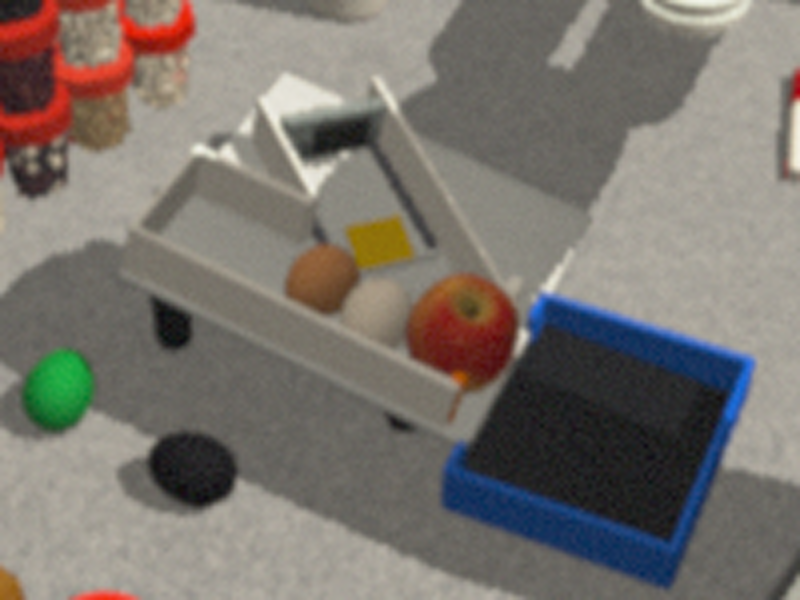

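View pics/crop1.png

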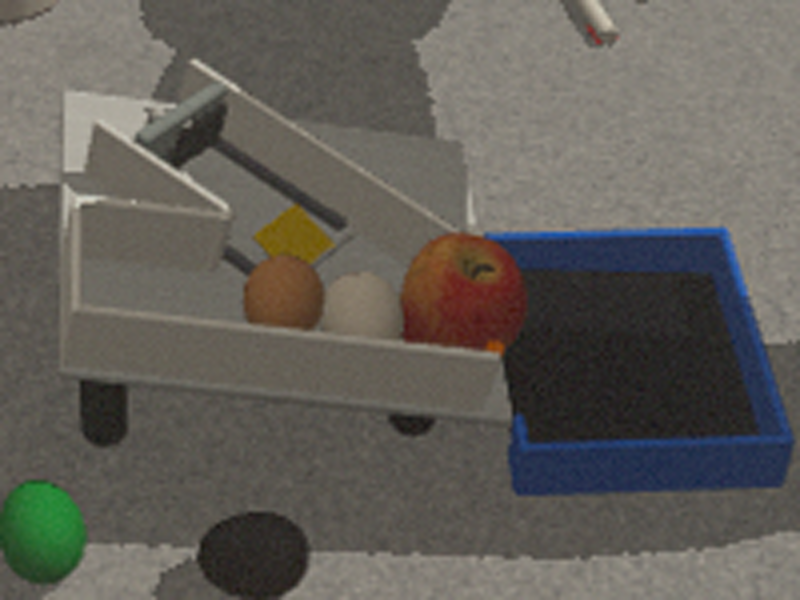

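```bash
cat > H.py <<'E'
import cv2,numpy as np
from scipy.optimize import least_squares
from scipy.spatial.transform import Rotation as R
from plant import monitor, optics, robot
def K(c): return np.array([[c["fx"],0,c["cx"]],[0,c["fy"],c["cy"]],[0,0,1.]])
def P(c): 
    return K(c)@np.hstack([cv2.Rodrigues(c["rvec"])[0],c["tvec"].reshape(3,1)])
def tri(cs,p,cd,q):
    X=cv2.triangulatePoints(P(cs),P(cd),np.array(p,float).reshape(2,1),np.array(q,float).reshape(2,1))[:,0]
    return X[:3]/X[3]
def proj(c,X): return cv2.projectPoints(np.array(X,float).reshape(-1,3),c["rvec"],c["tvec"],K(c),None)[0][:,0]
def plane(c,p,z):
    Rm=cv2.Rodrigues(c["rvec"])[0]; o=-Rm.T@c["tvec"]; d=Rm.T@np.linalg.inv(K(c))@[p[0],p[1],1]
    return o+d*(z-o[2])/d[2]
def mask(img,kind):
    h=cv2.cvtColor(img,cv2.COLOR_BGR2HSV)
    return h
E
python3 - <<'E'
from H import *
cs=optics.read_camera("scene");cd=optics.read_camera("side")
S=[(355,264.5),(407.5,279.5),(388,335),(332.5,308.7)]
D=[(392.5,253),(452,252.5),(467.5,305),(400,305)]
for s,d in zip(S,D):
    print(tri(cs,s,cd,d), plane(cs,s,.036),plane(cd,d,.036))
def app(s): return (220+s[0]/4,190+s[1]/4)
def ap2(s): return (270+s[0]/4,195+s[1]/4)
print("apple",tri(cs,app((463,330)),cd,ap2((463,294))))
print("white",tri(cs,app((377,318)),cd,ap2((363,315))))
print("brown",tri(cs,app((322,280)),cd,ap2((284,300))))
# flap corners: right top etc
print("flap c",tri(cs,app((380,243)),cd,ap2((293,238))))
print("rwall low/hi",tri(cs,app((510,290)),cd,ap2((470,240))),tri(cs,app((375,78)),cd,ap2((193,62))))
print("left wall far/near",tri(cs,app((125,240)),cd,ap2((77,308))),tri(cs,app((452,400)),cd,ap2((505,352))))
E
```

```text
[0.47586229 0.0174873  0.04580592] [0.47934553 0.01129612 0.036     ] [0.47611111 0.0049343  0.036     ]
[ 0.34774332 -0.01207297  0.04255268] [ 0.35058997 -0.02042667  0.036     ] [ 0.34652099 -0.01800123  0.036     ]
[0.31558345 0.13578156 0.0307645 ] [0.30996464 0.14951474 0.036     ] [0.31774621 0.13390351 0.036     ]
[0.45007965 0.15193535 0.0294296 ] [0.44515084 0.16046985 0.036     ] [0.45094161 0.1552973  0.036     ]
apple [0.48681059 0.08785059 0.0665417 ]
white [0.53610142 0.10562605 0.06109587]
brown [0.57695662 0.10622827 0.06720636]
flap c [0.5805115  0.04148605 0.0492365 ]
rwall low/hi [0.48646647 0.03714324 0.05842724] [ 0.64997041 -0.04735636  0.09211475]
left wall far/near [0.66781895 0.17409383 0.1082673 ] [0.46215049 0.13441501 0.07113219]
```

```bash
cat >> H.py <<'E'
def pose():
    s=monitor.read_state(); return s,np.array(s["tool_pos"]),R.from_rotvec(s["orientation"])
def togo(p,yaw):
    """target TCP p, tool down, jaw axis z at world angle yaw+90 (yaw = push direction); print total tool shift mm, total turn"""
    s,p0,R0=pose()
    best=None
    for k in (0,np.pi):
        zz=np.array([-np.sin(yaw+k),np.cos(yaw+k),0]); yy=np.array([0,0,-1.]); xx=np.cross(yy,zz)
        T=R.from_matrix(np.array([xx,yy,zz]).T); rv=(R0.inv()*T).as_rotvec()
        if best is None or np.linalg.norm(rv)<np.linalg.norm(best[0]): best=(rv,T)
    d=np.array(p)-p0
    print("t",s["t"],"pos",p0.round(4),"F",np.round(s["force"],1),"open",round(s["opening"],4),"q6",s["q"][5].round(2))
    print("shift tool now mm",(R0.inv().apply(d)*1000).round(1),"in final axes",(best[1].inv().apply(d)*1000).round(1),"turn",best[0].round(3),"tool x now",R0.as_matrix()[:,0].round(3))
E
python3 -c "
from H import *
togo((.42,.06,.30),.19)"
```

```text
t 0.25 pos [ 0.1988 -0.5658  0.2262] F [-0.7 -0.4 -0.8] open 0.0928 q6 -0.09
shift tool now mm [-416.1  -73.4 -517.2] in final axes [-335.4  -73.8 -572.8] turn [ 0.001  0.148 -0.   ] tool x now [-0.943 -0.331 -0.   ]
```

```bash
python3 -m inch '[[[0,-10,0,0,0.148,0],[-24,-5,-41,0,0,0],[-24,-5,-41,0,0,0],[-24,-5,-41,0,0,0],[-24,-5,-41,0,0,0],[-24,-5,-41,0,0,0],[-24,-5,-41,0,0,0],[-24,-5,-41,0,0,0]]]' 16; python3 -m inch '[[[-24,-5,-41,0,0,0],[-24,-5,-41,0,0,0],[-24,-5,-41,0,0,0],[-24,-5,-41,0,0,0],[-24,-5,-41,0,0,0],[-24,-5,-41,0,0,0],[-24,-5,-41,0,0,0]]]'
python3 - <<'E'
from H import *
togo((.42,.06,.30),.19)
w=optics.read_camera("wrist"); cv2.imwrite("pics/w1.png",w["image"]); print(w["rvec"],w["tvec"])
E
```

```text
t: 1.25
tool_pos: [0.3099, -0.2511, 0.2718]
orientation: [-0.201, 2.121, -2.122]
force: [1.6, -0.1, 0.2]
opening: 0.0186
t: 2.12
tool_pos: [0.4208, 0.0626, 0.307]
orientation: [-0.201, 2.121, -2.122]
force: [0.3, -0.8, 0.5]
opening: 0.0157
t 2.125 pos [0.4208 0.0626 0.307 ] F [ 0.3 -0.8  0.5] open 0.0157 q6 1.41
shift tool now mm [1.3 7.  2.4] in final axes [1.3 7.  2.4] turn [-0.    -0.    -0.001] tool x now [-0.982 -0.189 -0.001]
[-2.25013348  1.85876064  0.25488875] [-0.01844857  0.35575797  0.5844346 ]
```

View pics/w1.png

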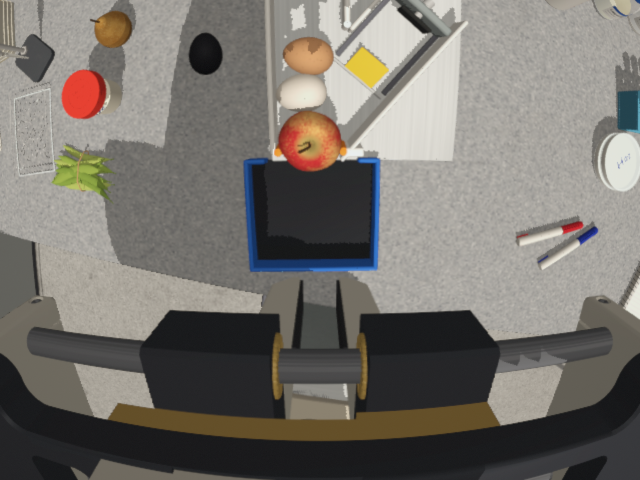

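Run:
```python
import cv2
a=cv2.imread("pics/w1.png")[0:190,240:480]
cv2.imwrite("pics/w1c.png",cv2.resize(a,None,fx=3,fy=3,interpolation=cv2.INTER_CUBIC))
```

```text
(no output)
```

View pics/w1c.png

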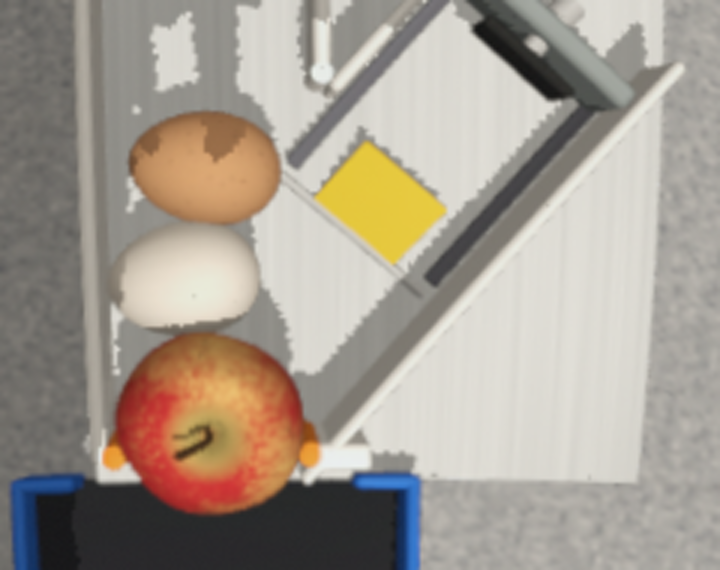

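```bash
cat >> H.py <<'E'
def wray(c,p):
    x=(p[0]-c["cx"])/c["fx"]; y=(p[1]-c["cy"])/c["fy"]; th=np.hypot(x,y)
    d=np.array([np.sin(th)*x/th,np.sin(th)*y/th,np.cos(th)])
    Rm=cv2.Rodrigues(c["rvec"])[0]; return -Rm.T@c["tvec"],Rm.T@d
def wproj(c,X):
    Rm=cv2.Rodrigues(c["rvec"])[0]; v=Rm@np.array(X)+c["tvec"]; r=np.hypot(v[0],v[1]); th=np.arctan2(r,v[2])
    return np.array([c["cx"]+c["fx"]*th*v[0]/r,c["cy"]+c["fy"]*th*v[1]/r])
def chute2w(q,v):  # q=x0,y0,yaw
    c,s=np.cos(q[2]),np.sin(q[2]); return np.array([q[0]+c*v[0]-s*v[1],q[1]+s*v[0]+c*v[1],v[2]])
def bed2w(q,v):  # q=x0,y0,yaw,h ; bed pitch .2
    c,s=np.cos(.2),np.sin(.2); return chute2w(q,[c*v[0]-s*v[2],v[1],q[3]+s*v[0]+c*v[2]])
def ray2bed(q,o,d,zb):
    n=bed2w(q,[0,0,1])-bed2w(q,[0,0,0]); p0=bed2w(q,[0,0,zb]); X=o+d*(n@(p0-o))/(n@d)
    e=X-bed2w(q,[0,0,0]); B=np.array([bed2w(q,v)-bed2w(q,[0,0,0]) for v in np.eye(3)]); return B@e
E
python3 - <<'E'
from H import *
w=optics.read_camera("wrist")
f=lambda x,y:(240+x/3,y/3)
obs=[("P",(-20,77,36),f(12,481)),("P",(-20,-77,36),f(420,477)),("P",(-152,-77,36),(379,271)),("P",(-152,77,36),(249,272)),
 ("A",(12,0,32),f(209,424))]
def res(q):
    r=[]
    for k,v,p in obs:
        v=np.array(v)/1000; X=chute2w(q,v) if k=="P" else bed2w(q,v); r+=list(wproj(w,X)-p)
    return r
# add two fixed views for apple
cs=optics.read_camera("scene");cd=optics.read_camera("side")
def res2(q):
    X=bed2w(q,[.012,0,.032]); r=list(res(q))
    r+=list(proj(cs,X)[0]-(220+463/4,190+330/4))+list(proj(cd,X)[0]-(270+463/4,195+294/4)); return r
s=least_squares(res2,[.48,.087,.19,.033]); print(s.x,np.round(s.fun,1))
q=s.x; np.save("q.npy",q)
ax=np.array([.766,-.643,0]);lf=np.array([.643,.766,0])
def lane(v): v=v*1000-[15,0,0]; return round(v@ax,1),round(v@lf,1)
for n,p,z in[("tipL",(367,141),.011),("tipR",(446,212),.011),("hinL",(316,196),0),("hinR",(393,263),0),("wallR lo",(345,440),.04),("wallR hi",(680,66),.04),("railR",(433,285),.01),("padtopL",(474,22),.03),("padtopR",(563,97),.03),("lipL",(113,455),.04),("lipR",(311,452),.04),("wallL",(80,5),.04)]:
    b=ray2bed(q,*wray(w,f(*p)),z); print(n,(b*1000).round(1),lane(b))
for n,p in[("apple",(209,424)),("white",(187,276)),("brown",(205,168))]:
    print(n,(ray2bed(q,*wray(w,f(*p)),.0325 if n=="apple" else .0215)*1000).round(1))
E
```

```text
[0.48493171 0.08916779 0.20571955 0.03434884] [ 1.9  3.4 -2.1  2.7 -3.6 -2.2  3.  -1.8  0.9 -1.  -1.8 -0.5 -1.7  0.1]
tipL [112.2 -56.4  11. ] (np.float64(110.7), np.float64(19.3))
tipR [ 86.8 -85.3  11. ] (np.float64(109.8), np.float64(-19.2))
hinL [ 91.4 -38.9  -0. ] (np.float64(83.6), np.float64(19.3))
hinR [ 66.4 -67.6  -0. ] (np.float64(82.9), np.float64(-18.7))
wallR lo [  6.5 -46.6  40. ] (np.float64(23.5), np.float64(-41.2))
wallR hi [ 146.2 -162.2   40. ] (np.float64(204.8), np.float64(-39.9))
railR [ 59.3 -81.2  10. ] (np.float64(86.1), np.float64(-33.7))
padtopL [155.8 -90.9  30. ] (np.float64(166.3), np.float64(20.9))
padtopR [ 131.2 -122.7   30. ] (np.float64(167.8), np.float64(-19.3))
lipL [ 2.3 34.7 40. ] (np.float64(-32.1), np.float64(18.4))
lipR [  2.2 -34.7  40. ] (np.float64(12.5), np.float64(-34.9))
wallL [160.1  40.3  40. ] (np.float64(85.2), np.float64(124.1))
apple [11.   0.9 32.5]
white [63.2  7.9 21.5]
brown [101.9   0.9  21.5]
```

Run:
```python
from H import *
q=np.load("q.npy");w=optics.read_camera("wrist");cs=optics.read_camera("scene");cd=optics.read_camera("side")
def tobed(X):
    o=bed2w(q,[0,0,0]);B=np.array([bed2w(q,v)-o for v in np.eye(3)]);return (B@(X-o)*1000).round(1)
X=tri(cs,(335,283.5),cd,(394.2,280.7));print("lipL",tobed(X))
print("wallL end",tobed(tri(cs,(333,290),cd,(396.2,283))))
print("wallL far",tobed(tri(cs,(220+125/4,190+240/4),cd,(270+77/4,195+308/4))))
# target poses
for nm,b,tipz in [("start",(-.045,0),.080)]:
    P0=bed2w(q,[b[0],b[1],0]); P0[2]=tipz+.008; print(nm,P0.round(4)); togo(P0,q[2])
cv2.imwrite("pics/s2.png",cv2.resize(cs["image"][190:340,220:420],(800,600)))
```

```text
lipL [-4.  33.5 34.4]
wallL end [-5.5 48.8 38.5]
wallL far [207.1  45.8  33.4]
start [0.4418 0.0802 0.088 ]
t 2.475 pos [0.4203 0.0601 0.3065] F [ 0.6 -0.2 -0.1] open 0.0159 q6 1.4
shift tool now mm [-24.9 218.5 -15.8] in final axes [-25.1 218.5 -15.3] turn [-0.    -0.017  0.   ] tool x now [-0.982 -0.187  0.   ]
```

```bash
python3 -m inch '[[[-13,36,-8,0,-0.017,0],[-12,36,-7,0,0,0],[0,37,0,0,0,0],[0,37,0,0,0,0],[0,37,0,0,0,0],[0,35,0,0,0,0],[0,0,0,0,0,0]]]' 16
python3 - <<'E'
from H import *
q=np.load("q.npy")
P0=bed2w(q,[-.045,0,0]); P0[2]=.088; togo(P0,q[2])
w=optics.read_camera("wrist"); cv2.imwrite("pics/w2.png",w["image"])
c=optics.read_camera("side"); cv2.imwrite("pics/d2.png",cv2.resize(c["image"][170:345,270:470],(800,700))[:600])
E
```

```text
t: 3.35
tool_pos: [0.4394, 0.0793, 0.086]
orientation: [-0.224, 2.116, -2.116]
force: [0.9, -0.4, -0.3]
opening: 0.016
t 3.35 pos [0.4394 0.0793 0.086 ] F [ 0.9 -0.4 -0.3] open 0.016 q6 1.43
shift tool now mm [-2.4 -2.1 -0.4] in final axes [-2.4 -2.  -0.4] turn [ 0.001 -0.001  0.006] tool x now [-0.979 -0.203  0.006]
```

View pics/w2.png

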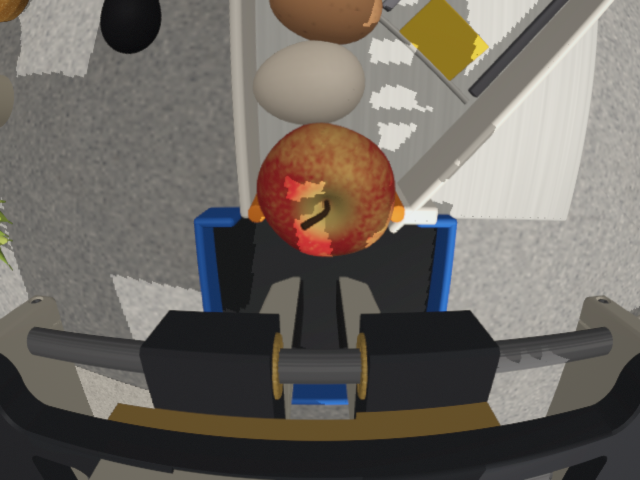

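View pics/d2.png

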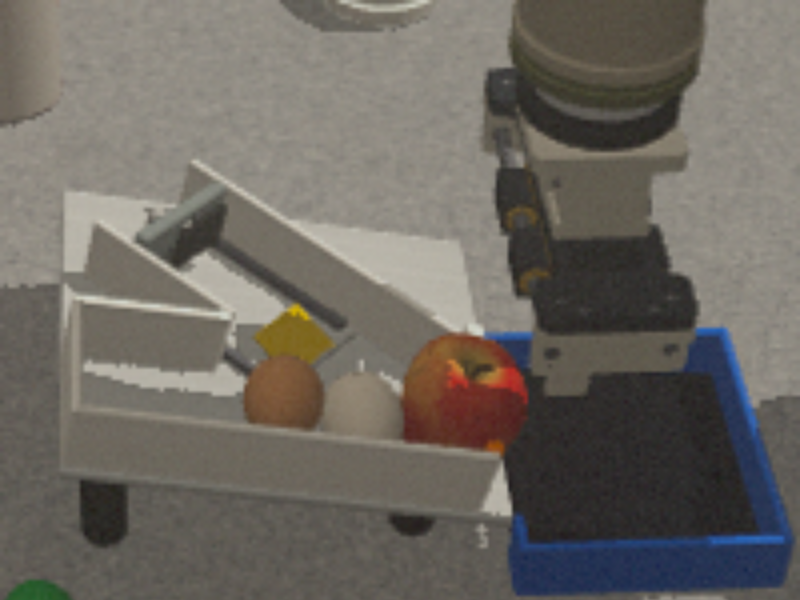

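```bash
python3 -m inch '[[[-6,-1,0,0,0,-0.006],[-6,-1,0,0,0,0],[-4,0,0,0,0,0],[-3,0,0,0,0,0],[-3,0,0,0,0,0]]]'; python3 -m inch '[[[-3,-0.5,0,0,0,0],[-2,-0.5,0,0,0,0]]]';python3 -m inch '[[[-3,-0.5,0,0,0,0],[-2,-0.5,0,0,0,0]]]'
```

```text
t: 4.08
tool_pos: [0.4638, 0.0852, 0.0906]
orientation: [-0.226, 2.114, -2.116]
force: [-1.3, -1.4, 3.1]
opening: 0.016
t: 4.32
tool_pos: [0.4686, 0.0862, 0.0915]
orientation: [-0.226, 2.115, -2.116]
force: [-1.0, -1.6, 2.6]
opening: 0.016
t: 4.58
tool_pos: [0.4736, 0.0872, 0.0926]
orientation: [-0.226, 2.115, -2.116]
force: [-1.9, -0.7, 2.7]
opening: 0.0159
```

```bash
cat >> H.py <<'E'
def st():
    q=np.load("q.npy"); s,p,r=pose(); o=bed2w(q,[0,0,0]);B=np.array([bed2w(q,v)-o for v in np.eye(3)])
    b=B@(p-[0,0,.008]-o)*1000; l=b-[15,0,0]
    x=r.as_matrix()[:,0]; print("t",round(s["t"],2),"tip bed",b.round(1),"lane along/left",(l@[.766,-.643,0]).round(1),(l@[.643,.766,0]).round(1),"yaw rel",np.degrees(np.arctan2(-x[1],-x[0])-q[2]).round(1),"F",np.round(s["force"],1))
    return q
E
python3 - <<'E'
from H import *
st()
w=optics.read_camera("wrist"); cv2.imwrite("pics/w3.png",w["image"])
c=optics.read_camera("side"); cv2.imwrite("pics/d3.png",cv2.resize(c["image"][170:345,270:470],(800,700))[:600])
E
```

```text
t 4.58 tip bed [-1.3  0.4 51.5] lane along/left -12.7 -10.1 yaw rel 0.1 F [-1.9 -0.7  2.7]
```

View pics/w3.png

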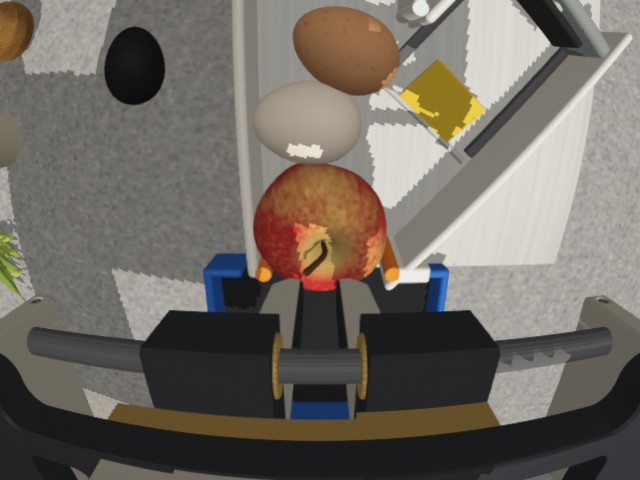

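View pics/d3.png

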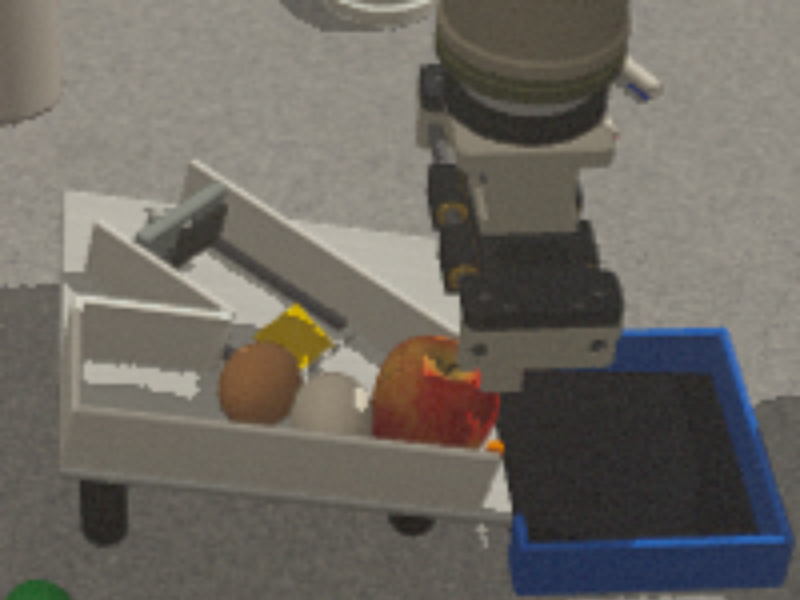

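```bash
cat >> H.py <<'E'
def bedpt(c,p,z): return (ray2bed(np.load("q.npy"),*wray(c,p),z)*1000).round(1)
E
python3 - <<'E'
from H import *
w=optics.read_camera("wrist")
# silhouette: left 254, right 386, top 163 
print("centre by col 320,row 163+66=229:",bedpt(w,(320,229),.0325))
print("white",bedpt(w,(307,121),.0215),"brown",bedpt(w,(346,50),.0215))
E
```

```text
centre by col 320,row 163+66=229: [25.   0.1 32.5]
white [77.3  6.4 21.5] brown [111.8 -11.8  21.5]
```

```bash
python3 -m inch '[[[-1.5,0.5,-3,0,0.116,0],[-1.5,0.5,-3,0,0.116,0],[-1.5,0.5,-3,0,0.116,0]]]'; python3 -c "
from H import *
st()"; python3 -m inch '[[[-1.5,0.5,-3,0,0.116,0],[-1.5,0.5,-3,0,0.116,0],[-1.5,0.5,-3,0,0.116,0]]]'
python3 - <<'E'
from H import *
st()
w=optics.read_camera("wrist"); cv2.imwrite("pics/w4.png",w["image"])
c=optics.read_camera("side"); cv2.imwrite("pics/d4.png",cv2.resize(c["image"][170:345,270:470],(800,700))[:600])
E
```

```text
t: 5.1
tool_pos: [0.4769, 0.0967, 0.0908]
orientation: [-0.149, -2.142, 2.145]
force: [-1.6, 0.2, 1.5]
opening: 0.0159
t 5.1 tip bed [ 3.5  9.  48.8] lane along/left -14.6 -0.5 yaw rel -20.1 F [-1.6  0.2  1.5]
t: 5.48
tool_pos: [0.4835, 0.1043, 0.0891]
orientation: [-0.483, -1.941, 1.946]
force: [-2.0, -0.6, 2.0]
opening: 0.0159
t 5.47 tip bed [11.  15.1 45.5] lane along/left -12.8 8.9 yaw rel -40.0 F [-2.  -0.6  2. ]
```

View pics/w4.png

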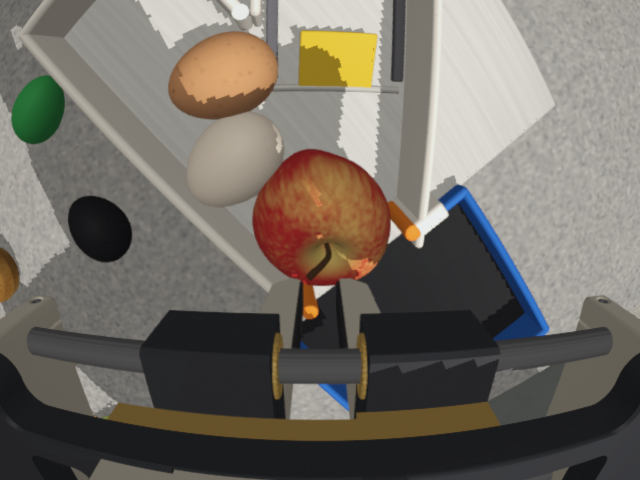

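View pics/d4.png

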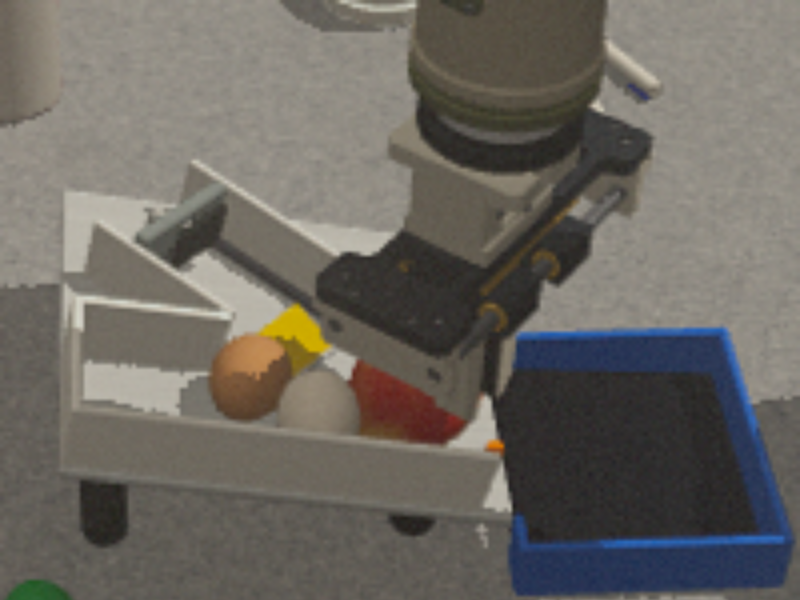

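```bash
python3 -m inch '[[[-4,-0.7,1.5,0,0,0],[-5,-0.8,1.5,0,0,0],[-5,-0.8,1.5,0,0,0],[-5,-0.8,1.5,0,0,0]]]'; python3 -m inch '[[[-5,-0.8,1,0,0,0],[-5,-0.8,1,0,0,0]]]';python3 - <<'E'
from H import *
st()
w=optics.read_camera("wrist"); cv2.imwrite("pics/w5.png",w["image"])
E
```

```text
t: 6.08
tool_pos: [0.498, 0.0895, 0.0926]
orientation: [-0.48, -1.944, 1.949]
force: [-0.6, 0.9, 0.1]
opening: 0.016
t: 6.32
tool_pos: [0.5058, 0.0831, 0.0941]
orientation: [-0.48, -1.943, 1.949]
force: [-1.0, -0.4, 0.5]
opening: 0.016
t 6.33 tip bed [ 29.1 -10.2  46.9] lane along/left 17.4 1.2 yaw rel -39.8 F [-1.  -0.4  0.5]
```

View pics/w5.png

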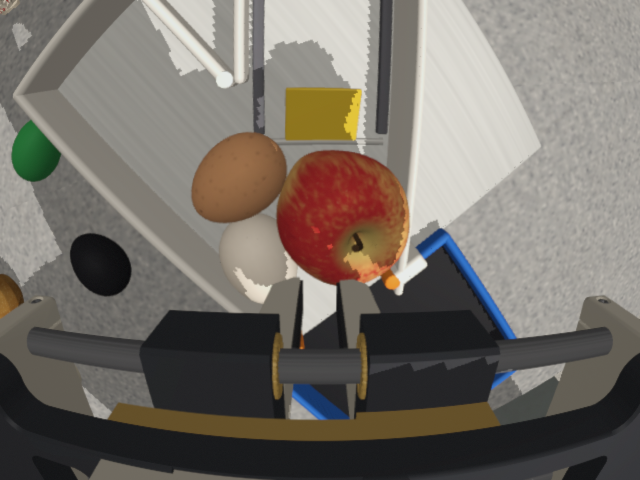

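```bash
python3 -m inch '[[[-2,-0.3,4,0,0,0],[-2,-0.3,4,0,0,0],[-4,-0.4,0,0,0,0],[-4,-0.4,0,0,0,0]]]'
python3 - <<'E'
from H import *
st()
w=optics.read_camera("wrist"); cv2.imwrite("pics/w6.png",w["image"])
E
```

```text
t: 6.88
tool_pos: [0.5126, 0.0705, 0.0955]
orientation: [-0.481, -1.943, 1.948]
force: [-0.3, 0.5, 1.0]
opening: 0.0157
t 6.88 tip bed [ 33.4 -23.9  47.5] lane along/left 29.5 -6.5 yaw rel -39.8 F [-0.3  0.5  1. ]
```

View pics/w6.png

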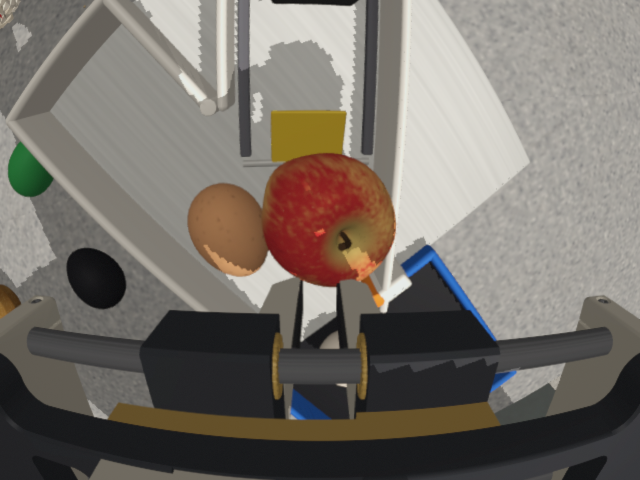

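```bash
python3 -m inch '[[[-3,0,1,0,0,0],[-4,0,1,0,0,0],[-4,0,0,0,0,0],[-4,0,0,0,0,0],[-4,0,0,0,0,0]]]'
python3 - <<'E'
from H import *
st()
w=optics.read_camera("wrist"); cv2.imwrite("pics/w7.png",w["image"])
c=optics.read_camera("side"); cv2.imwrite("pics/d7.png",cv2.resize(c["image"][170:345,270:470],(800,700))[:600])
E
```

```text
t: 7.55
tool_pos: [0.5284, 0.0599, 0.0952]
orientation: [-0.48, -1.943, 1.949]
force: [-2.1, 0.9, 0.6]
opening: 0.0161
t 7.55 tip bed [ 46.4 -37.6  44.6] lane along/left 48.2 -8.6 yaw rel -39.8 F [-2.1  0.9  0.6]
```

View pics/w7.png

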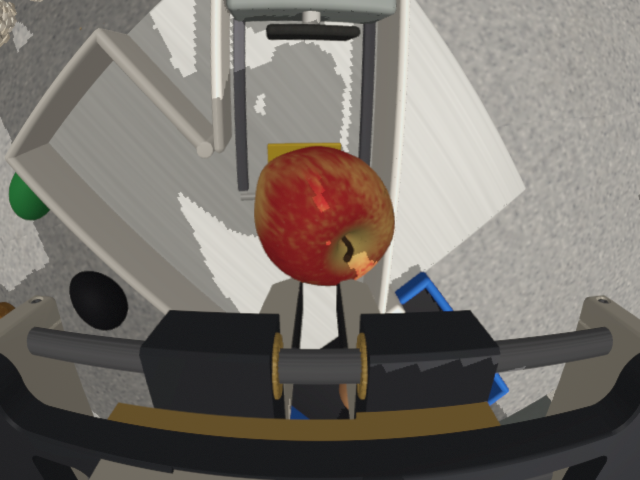

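View pics/d7.png

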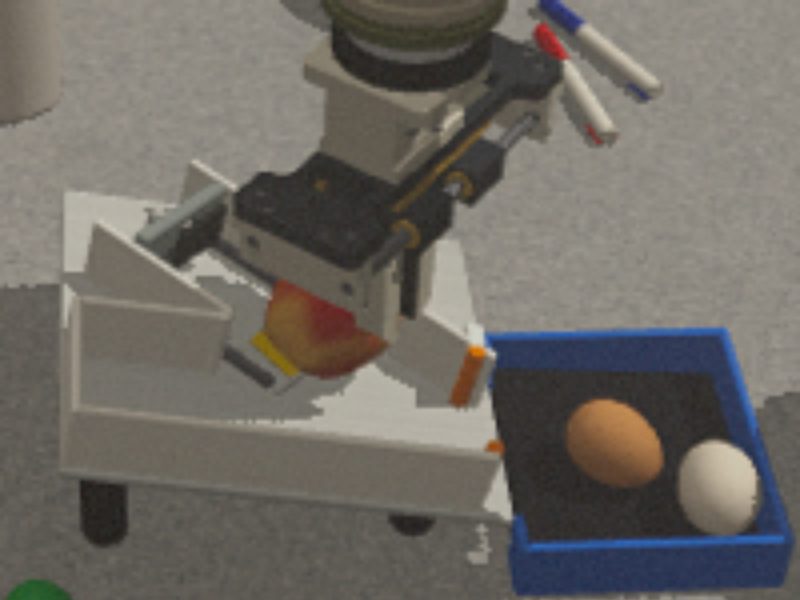

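```bash
python3 -m inch '[[[2,3,1,0,0,0],[1,3,0,0,0,0],[1,3,0,0,0,0],[0,3,0,0,0,0]]]'
python3 - <<'E'
from H import *
st()
w=optics.read_camera("wrist"); cv2.imwrite("pics/w8.png",w["image"])
for v in (216,): 
    b=bedpt(w,(325,v),.0325); l=b-[15,0,0]; print(b,l@[.766,-.643,0],l@[.643,.766,0])
E
python3 -m inch '[[[-3,-0.5,0,0,0,0],[-4,-0.6,0,0,0,0],[-4,-0.6,0,0,0,0]]]';python3 -c "
from H import *
st()"
```

```text
t: 8.15
tool_pos: [0.5239, 0.061, 0.083]
orientation: [-0.48, -1.943, 1.949]
force: [-0.4, 0.2, 0.5]
opening: 0.0159
t 8.15 tip bed [ 39.9 -35.5  33.4] lane along/left 41.9 -11.2 yaw rel -39.8 F [-0.4  0.2  0.5]
[ 69.6 -63.1  32.5] 82.3969 -13.226800000000004
t: 8.57
tool_pos: [0.5345, 0.0556, 0.0853]
orientation: [-0.481, -1.944, 1.949]
force: [-1.6, 0.4, 0.2]
opening: 0.016
t 8.57 tip bed [ 49.4 -43.   33.8] lane along/left 54.0 -10.8 yaw rel -39.8 F [-1.6  0.4  0.2]
```

View pics/w8.png

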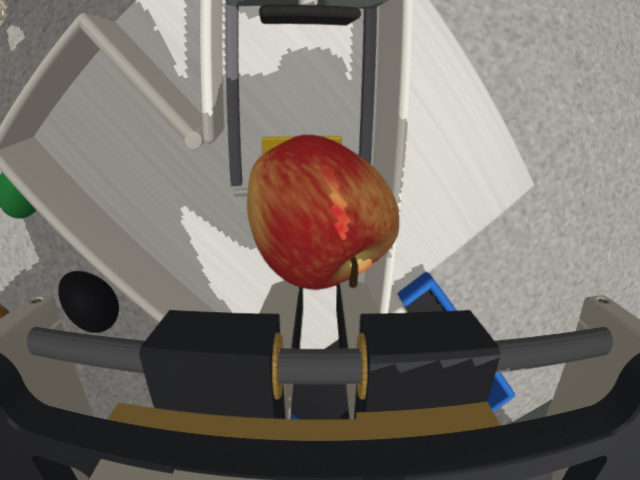

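```bash
python3 -m inch '[[[-3,-0.5,-1,0,0,0],[-3,-0.5,-1,0,0,0],[-3,-0.5,-1,0,0,0]]]'; python3 -m inch '[[[-3,-0.5,-1,0,0,0],[-3,-0.5,0,0,0,0]]]';  python3 -m inch '[[[-3,-0.5,0,0,0,0],[-3,-0.5,0,0,0,0]]]'
python3 - <<'E'
from H import *
st()
w=optics.read_camera("wrist"); cv2.imwrite("pics/w9.png",w["image"])
E
```

```text
t: 8.95
tool_pos: [0.5435, 0.0542, 0.0865]
orientation: [-0.48, -1.943, 1.949]
force: [-1.1, 0.7, 2.0]
opening: 0.0159
t: 9.2
tool_pos: [0.5492, 0.0523, 0.0874]
orientation: [-0.48, -1.943, 1.949]
force: [-0.4, 0.2, 0.0]
opening: 0.0157
t: 9.45
tool_pos: [0.5545, 0.0493, 0.0884]
orientation: [-0.48, -1.943, 1.949]
force: [-0.6, 0.0, 0.4]
opening: 0.0161
t 9.45 tip bed [ 67.9 -53.2  33.2] lane along/left 74.7 -6.7 yaw rel -39.8 F [-0.6  0.   0.4]
```

View pics/w9.png

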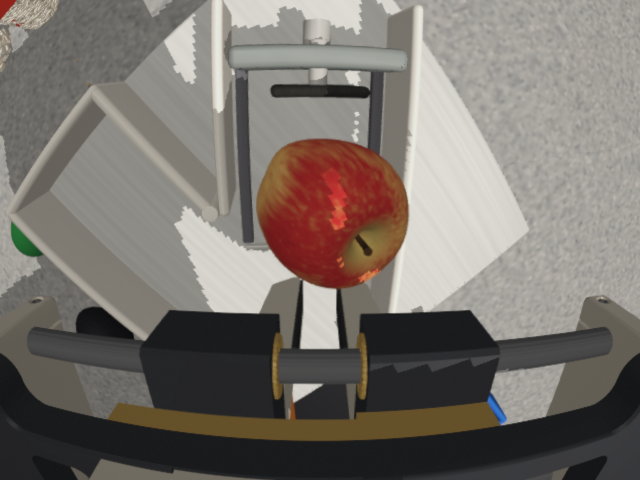

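```bash
for i in 1; do python3 -m inch '[[[-3,-0.5,0,0,0,0],[-3,-0.5,0,0,0,0]]]'; python3 -m inch '[[[-3,-0.5,0,0,0,0],[-3,-0.5,0,0,0,0]]]';python3 -m inch '[[[-3,-0.5,0,0,0,0]]]'; done;  python3 - <<'E'
from H import *
st()
w=optics.read_camera("wrist"); cv2.imwrite("pics/w10.png",w["image"])
E
```

```text
t: 9.75
tool_pos: [0.5598, 0.0465, 0.0894]
orientation: [-0.48, -1.943, 1.949]
force: [0.6, -0.3, 0.4]
opening: 0.016
t: 10.0
tool_pos: [0.5652, 0.0437, 0.0904]
orientation: [-0.48, -1.943, 1.949]
force: [0.5, -0.2, -0.1]
opening: 0.0161
t: 10.12
tool_pos: [0.5678, 0.0423, 0.0908]
orientation: [-0.48, -1.943, 1.949]
force: [-0.2, 0.1, -0.3]
opening: 0.0159
t 10.12 tip bed [ 79.7 -62.8  33.3] lane along/left 90.0 -6.5 yaw rel -39.8 F [-0.2  0.1 -0.3]
```

View pics/w10.png

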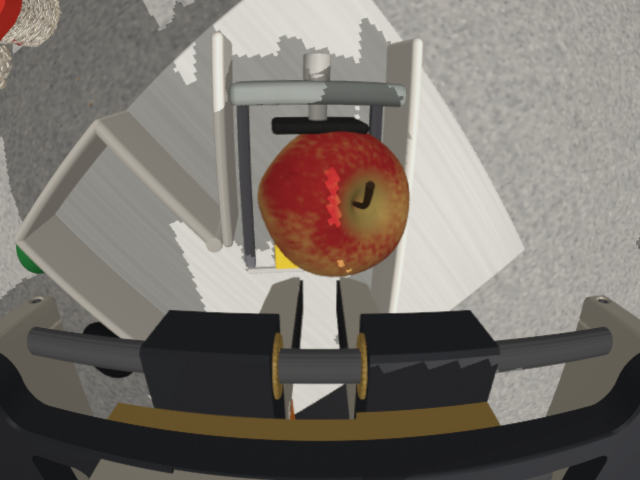

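```bash
python3 -m inch '[[[-3,-0.5,0,0,0,0]]]'; python3 -m inch '[[[-3,-0.5,0,0,0,0]]]';python3 -m inch '[[[-2,-0.3,0,0,0,0]]]';python3 -c "
from H import *
st()"
```

```text
t: 10.3
tool_pos: [0.5702, 0.0409, 0.0912]
orientation: [-0.48, -1.943, 1.949]
force: [0.1, 0.2, 0.2]
opening: 0.0159
t: 10.42
tool_pos: [0.5728, 0.0396, 0.0917]
orientation: [-0.48, -1.943, 1.948]
force: [-1.8, 0.8, 1.1]
opening: 0.0159
t: 10.55
tool_pos: [0.5742, 0.0387, 0.0918]
orientation: [-0.479, -1.943, 1.948]
force: [-3.6, 1.3, 0.6]
opening: 0.0159
t 10.55 tip bed [ 85.4 -67.6  33.2] lane along/left 97.4 -6.5 yaw rel -39.8 F [-3.6  1.3  0.6]
```

```bash
python3 -m inch '[[[2,0,0,0,0,0],[4,0.5,0,0,0,0],[6,0.5,0,0,0,0],[8,0.5,0,0,0,0]]]';  python3 - <<'E'
from H import *
st()
w=optics.read_camera("wrist"); cv2.imwrite("pics/w11.png",w["image"])
E
```

```text
t: 11.05
tool_pos: [0.5566, 0.0483, 0.0907]
orientation: [-0.48, -1.943, 1.949]
force: [-0.1, 0.0, -0.4]
opening: 0.016
t 11.05 tip bed [ 70.2 -54.7  35.1] lane along/left 77.4 -6.4 yaw rel -39.8 F [-0.1  0.  -0.4]
```

View pics/w11.png

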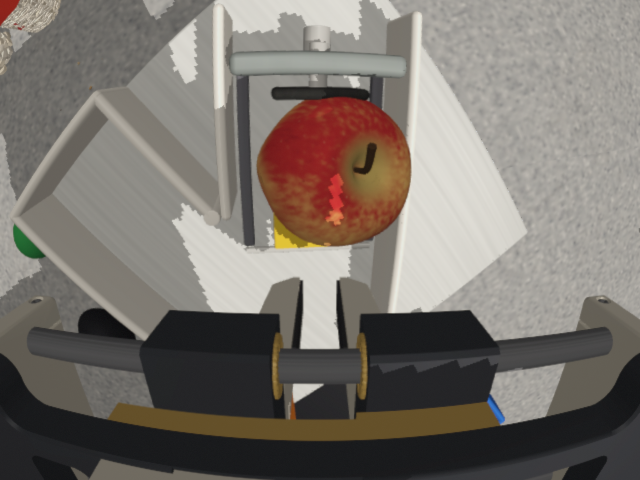

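The apple is at (335,170), just below the black pad at (320,93). Yellow flap shows behind it at (285,232), with a clear gap to the fingers. Next I lift away and check.

```bash
python3 -m inch '[[[0,-20,0,0,0,0],[0,-30,0,0,0,0],[0,-40,0,0,0,0],[10,-40,0,0,0,0],[40,-20,0,0,0,0],[40,0,0,0,0,0],[0,0,0,0,0,0],[0,0,0,0,0,0]]]';  python3 - <<'E'
from H import *
st()
w=optics.read_camera("wrist"); cv2.imwrite("pics/w12.png",w["image"])
c=optics.read_camera("side"); cv2.imwrite("pics/d12.png",cv2.resize(c["image"][195:345,270:470],(800,600)))
E
```

```text
t: 12.1
tool_pos: [0.4791, 0.0904, 0.2424]
orientation: [-0.482, -1.945, 1.949]
force: [-0.0, 0.2, 0.7]
opening: 0.0163
t 12.1 tip bed [ 34.4   2.4 197.1] lane along/left 13.3 14.3 yaw rel -39.8 F [-0.   0.2  0.7]
```

View pics/w12.png

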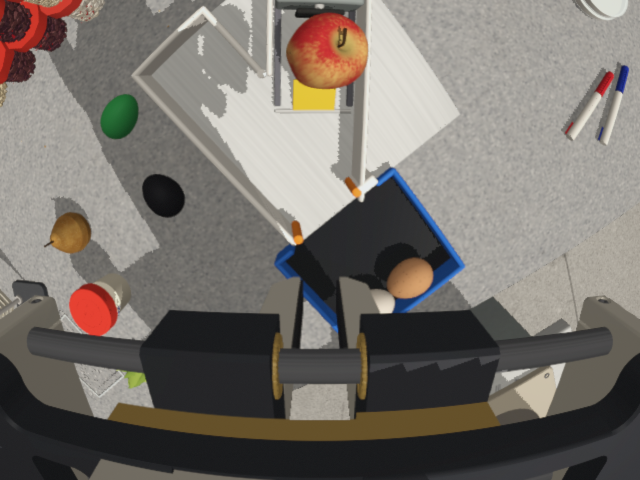

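View pics/d12.png

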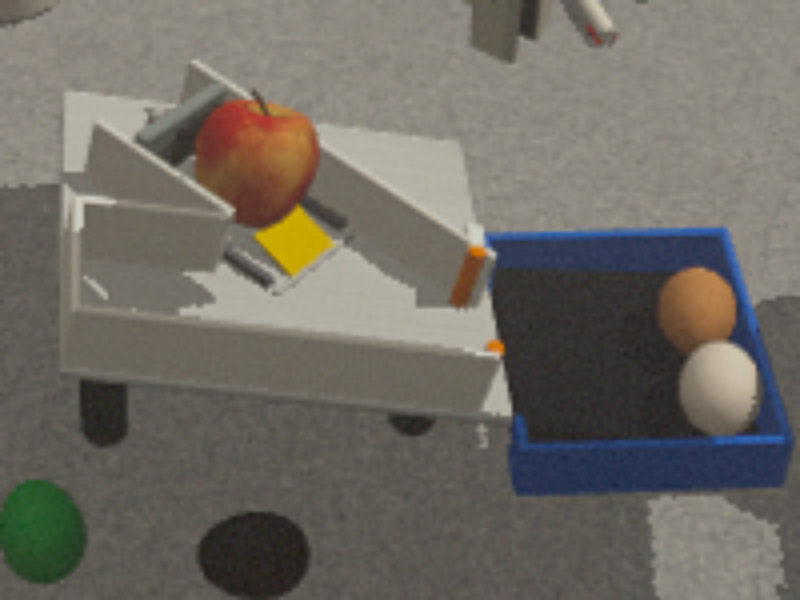

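```bash
python3 -m inch '[[[0,0,0,0,0,0],[0,0,0,0,0,0],[0,0,0,0,0,0],[0,0,0,0,0,0],[0,0,0,0,0,0],[0,0,0,0,0,0],[0,0,0,0,0,0],[0,0,0,0,0,0]]]';  python3 - <<'E'
from H import *
w=optics.read_camera("wrist"); a=cv2.imread("pics/w12.png")
d=cv2.absdiff(a,w["image"]).max(2); print("changed px apple",(d[5:95,280:375]>40).sum(),"eggs",(d[240:320,345:470]>40).sum())
b=bedpt(w,(327,50),.0325); print("apple bed",b)
robot.close_job()
E
```

```text
t: 13.2
tool_pos: [0.4784, 0.0905, 0.2411]
orientation: [-0.48, -1.943, 1.949]
force: [0.3, 0.9, -0.3]
opening: 0.0161
changed px apple 483 eggs 32
apple bed [112.2 -97.6  32.5]
the job is handed in; nothing more can be done
```

I pushed the apple straight back out of the mouth, swung round behind it and drove it up the reject lane over the flap. I stopped when the pad answered with about 3.8 N, then backed off and lifted clear. Both eggs rolled into the pan by themselves. I handed the job in at about 13 s.

**Last checks:**
- **Apple:** at about (112, -98) mm on the bed, taking its centre as 32.5 mm high, which is inside the required zone. The flap showed raised behind it.
- **Eggs:** both lie in the front of the pan.
- **Neighbours:** the pear, the powder cup and the look-alike eggs were visible and look untouched. The petri dishes were only partly in the last view, but the arm never came near them.
- **Force:** the highest wrist force I read was about 4 N, at the end of each move only.

**One check did not come out clean:** comparing two pictures about 1 s apart, 483 pixels changed round the apple and 32 round the eggs. The arm itself settled by about 1.5 mm between them, which may explain it. I handed in without a third picture, so stillness was not confirmed independently.

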